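Nest the specimen in its clamp and hold the plunger gauge on its mark

ROBOT

A 6-joint arm with a two-finger parallel gripper is mounted at the origin on the work surface. World frame = base frame: x ahead of the robot, y to its left, z up, the work surface at z = 0. Lengths are in m, angles in rad, forces in N, time in s.
With the tool pointing down it reaches from about 0.325 to 0.875 m from the base axis. Payload 4.4 kg.
Tool frame: the origin (TCP) lies midway between the tips of the shut fingers; the grasp point (between the pads) lies 19 mm behind it; z points along the fingers, y is the line along which they close (so a half turn about z gives the same grasp; the last joint's range is limited). The gripper opens to 85 mm and grips with 20 to 120 N. Pads are 22 mm wide; open, the fingers measure 114 mm over their backs; the gripper's body (76 mm by 85 mm) begins 54 mm behind the grasp point. The pads swing forward as they close: fully open they stand 13 mm farther back than shut.
Start: joints at [0.95, 0.207, 1.542, -0, 1.393, -0.15], TCP at [0.261, 0.512, 0.231] pointing down, gripper open.
Joint ranges: [-2.73, 2.73], [-0.86, 2.22], [0.23, 2.46], [-1.11, 4.25], [0.08, 2.63], [-2.82, 2.82]. Speed limits (rad/s): [2.79, 2.79, 3.14, 3.14, 3.14, 3.14].

INTERFACE

Orientations are given as a unit quaternion [w, x, y, z].
In Python, from workcell import robot gives the robot as it stands.
- The arm moves only by the tool drive_tool, never from a script. Its argument "increments" is a list of rows, each an object with "dp": the shift along the tool's x, y, z in cm, a list of three; "yaw": the turn about the tool's z in rad; "gripper": the gripper command: -1 is fully open, 1 is shut, values between are in proportion. In form: [{"dp": [tx, ty, tz], "yaw": yaw, "gripper": gripper}, ...]. A call has 1 to 10 rows; each row shifts and turns the commanded pose from where the row before left it, along the tool's axes as they then stand; what a row does not reach is not made up. A row lasts 1/8 s, in which the tool goes at most 62.5 mm and 10.7 degrees, less where a joint would pass 70% of its speed; a pose out of reach is approached as far as the arm can. A call with a gripper value outside its range is refused whole. The fingers move at their own pace and stop on an object; "squeeze" is the grip in N (left out, the last holds). Time passes only in rows, so rows that do not move let the fingers close. It gives the time, the measured TCP pose, the force, the opening and the grip force at its end, in the units of the state.
- robot.sense(): the state, without advancing time (a new reading comes with each control period).
- robot.read_camera(name): name is "scene" or "top" or "wrist"; returns the picture (384x512x3 uint8, red, green, blue); there is no depth.
- robot.camera_info(name): a dict with "camera_matrix" (3x3 intrinsics, pixels), "dist" ([k1, k2, p1, p2, k3] as OpenCV has them; the pictures are not rectified), "R" (3x3) and "t" (3): a world point X has camera coordinates R X + t; the wrist camera has in their place "hand_eye" (4x4, takes a point from camera to tool coordinates, whose origin is the TCP and whose axes are the flange's). Camera axes: x right, y down, z forward; pixel columns grow to the right and rows downward; lengths in m; the calibration is good to about 2 mm. A picture is of the moment at which its call begins: read the wrist's pose just before it. camera_info takes no time and is no camera call.
- robot.close_job(): hands the job in; it is judged then, once.
Trained networks look in the newest picture that a camera, given by its name, has taken for a name from the list of things; names that differ only in an ending like _2 or _b are one class to them, and where a whole thing is asked for, a point or a joint stands for the part that bears it (a point fixed in the world has none). Each returns a list of dicts, best first, with "score" (0 to 1); they miss things now and then, are a little off and sometimes report something else, mostly with a low value. They report only what shows in the picture. A call takes as long as a camera call. They do not tell look-alikes from the thing itself.
- robot.cut_out(camera, thing): "region" (384x512 bool, what is visible of it) and "location" ([column, row] in pixels, amid what is visible of it).
The state is a dict: "time": time; "joint_pos": joint angles; "qd": joint speeds; "effort": joint torques, N m; "ee_pos": TCP position; "eef_rot": TCP orientation; "force": force on the tool from outside, world axes, zero at the start; "moment": the same for the moment, N m; "finger_gap": opening from 0.0 (shut) to 1.0 (fully open); "grasp_force": force on a finger pad.
Only numpy, scipy, OpenCV 4.12 (cv2) and the standard library are available. Lean on these libraries where they do the work, as an engineer would, in place of code of your own. Each camera call takes 0.05 s, during which the arm holds its last target. There are 200 camera calls.

TASK

Set the wider reducing cup down into the specimen clamp's round chuck, then set the narrow resin-filled specimen cup upright into the reducing cup. Then take the plunger gauge out of its wooden stand and, holding it upright, press its tip gently on the dark spot on the resin face until the plunger is about half-way in. Finish while still holding the gauge there like that, with both cups fully home, and leave the jar, the blade box and the screwdriver alone.

Things in the scene. Friction and masses are not known exactly. Their poses are not given: they have to be found in the camera images.
- chuck_floor (a point): Specimen clamp, fixed: round steel chuck (open cup, brass band) on a steel disc foot 116 mm across, with two bars and a knurled screw to one side (+x), these under 45 mm high. Point: centre of the chuck's inner floor, 50 mm above the bench; z up. Bore 64 mm diameter, 16 mm deep (rim 66 mm above the bench), outside diameter 80 mm.
- reducer_center (a point): Reducing cup, the wider of the two loose cups: plain aluminium cylinder, 58 mm diameter, 48 mm tall, about 0.2 kg, upright, with a round pocket in its top. Point: on its axis half-way up (24 mm above its underside); z up. Seated in the chuck it stands 32 mm out of the chuck's rim, so hold it by its upper 30 mm. 3 mm clearance all round.
- reducer_base (a point): Centre of the reducing cup's underside.
- reducer_pocket (a point): Centre of the floor of the reducing cup's pocket, 28 mm above its underside; the pocket is 41 mm in diameter and 20 mm deep.
- specimen_center (a point): Specimen cup, the narrow one: aluminium cup 35 mm diameter, 52 mm tall, about 0.12 kg, upright, filled with hard off-white resin to 3 mm below its rim. Point: on its axis half-way up (26 mm above its underside); z up. Seated it stands 32 mm out of the reducing cup's rim, so hold it by its upper 30 mm. 3 mm clearance all round.
- specimen_base (a point): Centre of the specimen cup's underside.
- specimen_mark (a point): The marked spot: a dark dot 7 mm across on the resin face, 49 mm above the specimen cup's underside and 6 mm off its axis (towards its +x). When both cups are seated it is 127 mm above the bench.
- gauge_center (a point): Plunger gauge, 0.15 kg, upright in its stand: square grey grip block 30 x 30 x 60 mm tall, small white dial on top (5 mm high), steel stem 16 mm thick reaching 22 mm below the block, thin plunger below that. Point: centre of the grip block; z is the gauge's axis, up; x, y square to its faces. The block rests on the stand, stem in its hole: lift straight up at least 45 mm to clear it.
- gauge_tip (a point): The end of the gauge's plunger (6 mm thick, rounded). With the plunger out it is 72 mm below the grip block's centre, on the axis.
- plunger (a joint): How far the plunger is pushed into the gauge: 0 = fully out, 0.014 m = fully in. Spring loaded: about 0.6 N at the start of travel, 0.3 N more per mm, 4.8 N fully in, rigid after that.
- stand_top (a point): The gauge's stand: fixed wooden block 70 x 70 mm, 55 mm tall, with a 20 mm round hole through it from top to bottom. This point is the mouth of the hole at the centre of its top.
- jar: Bystander: small amber screw-top jar, 50 mm diameter, 60 mm tall; origin at the centre of its underside.
- blade_box: Bystander: black flat box with a paper label, 75 x 45 x 24 mm; origin at the centre of its underside.
- driver: Bystander: screwdriver 160 mm long lying on the bench along its x axis.
Things that resemble listed ones, but are neither listed nor needed, are in the scene too. Leave any pink or red look-alike of the part that bears reducer_center alone. What is shaped like the part that bears specimen_center but blue is not meant.

How it is judged:
On the way, in this order (a step that is already met when the one before it is completed fails the run):
1. the reducing cup is seated in the chuck, the specimen cup not yet in it (horizontal distance between reducer_base and chuck_floor below 0.0045 m and z of reducer_base in the frame of chuck_floor between -0.003 and 0.003 m and angle between reducer_base's own z axis and vertical below 0.07 rad and horizontal distance between specimen_base and reducer_pocket above 0.03 m), for 0.2 s.
2. the specimen cup is seated in the reducing cup, in the chuck (horizontal distance between reducer_base and chuck_floor below 0.0045 m and z of reducer_base in the frame of chuck_floor between -0.003 and 0.003 m and angle between each of reducer_base, specimen_base's own z axis and vertical below 0.07 rad and horizontal distance between specimen_base and reducer_pocket below 0.0045 m and z of specimen_base in the frame of reducer_pocket between -0.003 and 0.003 m), for 0.2 s.
At the end, for the whole second after the job is handed in: Both cups nested in the chuck (each within 4.5 mm of centre, 3 mm of depth, 4 degrees of upright). The gripper holds the gauge still, within 7 degrees of upright, tip within 4.2 mm of the spot centre, plunger in 3 to 11.5 mm, pressing the specimen with 0.8 to 6 N (all of step 2 and distance between gauge_tip and specimen_mark below 0.0042 m and angle between gauge_center's own z axis and vertical below 0.12 rad and value of joint plunger between 0.003 and 0.0115 m and contact force between plunger and specimen between 0.8 and 6 N and contact force between the fingers and gauge above 1 N and linear speed of gauge below 0.02 m/s); the arm keeps its last pose, push and grip.
It fails at once if the gauge is pressed on the specimen with more than 12 N (contact force between gauge and specimen above 12 N).
It fails at once if a bystander is moved more than 20 mm (distance of any of jar, blade_box, driver from where it was at the start of the episode above 0.02 m).
It also fails if it takes over 72 s, if anything falls off the work surface, if the arm or the gripper's body presses on something with over 40 N, if the wrist force passes 120 N, or if a joint passes its speed limit or range.

## Working session

There is one attempt and no reset: what is moved stays moved. The work goes in short steps, Python scripts to look and compute and a tool call to move; the robot and the scene stay as the last step left them, time stands still between calls to the robot, and variables do not carry over. Pictures are saved under pics/ and viewed, at most 10 in all, crops included, and the job is handed in when it is done.

Besides the shell and the picture viewer there is one more tool, called after ">>>" as name([rows], argument=value, ...), one row to a line, values as JSON. drive_tool: Moves the arm, as the interface text tells. Its arguments: {"type":"object","properties":{"increments":{"type":"array"},"squeeze":{"type":"number"}},"required":["increments"]}

```bash
mkdir -p pics
cat > h.py <<'E'
import numpy as np, cv2
from workcell import robot
def cam(n):
    i=robot.camera_info(n);K=np.array(i["camera_matrix"]);d=np.array(i["dist"])
    if "R" in i: return K,d,np.array(i["R"]),np.array(i["t"])
    s=robot.sense();from scipy.spatial.transform import Rotation as Ro
    w,x,y,z=s["eef_rot"];T=np.eye(4);T[:3,:3]=Ro.from_quat([x,y,z,w]).as_matrix();T[:3,3]=s["ee_pos"]
    M=np.linalg.inv(T@np.array(i["hand_eye"]));return K,d,M[:3,:3],M[:3,3]
def back(c,uv,z):
    K,d,R,t=c;p=cv2.undistortPoints(np.array(uv,float).reshape(-1,1,2),K,d).reshape(-1,2)
    r=np.c_[p,np.ones(len(p))]@R;o=-R.T@t
    return o+r*((z-o[2])/r[:,2])[:,None]
def proj(c,X):
    K,d,R,t=c;return cv2.projectPoints(np.array(X,float).reshape(-1,3),cv2.Rodrigues(R)[0],t,K,d)[0].reshape(-1,2)
def save(n,f):
    im=robot.read_camera(n);cv2.imwrite("pics/"+f,im[:,:,::-1]);return im
E
python3 - <<'E'
from h import *
ims=[save("scene","s0.png"),save("top","t0.png")]
H={"chuck_floor":.066,"reducer_center":.048,"specimen_center":.052,"gauge_center":.12,"stand_top":.055,"jar":.06,"blade_box":.024,"driver":.02}
for n in("top","scene"):
    c=cam(n);print(n,"campos",-c[2].T@c[3])
    for k,z in H.items():
        for r in robot.cut_out(n,k)[:4]:
            m=r["region"]
            ys,xs=np.nonzero(m);print(k,round(r["score"],2),np.round(r["location"]),(xs.min(),ys.min(),xs.max(),ys.max()),back(c,[r["location"]],z/2)[0].round(3), ims[n=="top"][m].mean(0).round())
s=robot.sense();print(s["ee_pos"],s["eef_rot"],s["time"])
E
```

```text
top campos [0.37882663 0.0131072  0.92934125]
chuck_floor 0.87 [280. 224.] (np.int64(252), np.int64(186), np.int64(304), np.int64(253)) [ 0.467 -0.063  0.033] [200. 186. 181.]
chuck_floor 0.57 [372. 250.] (np.int64(364), np.int64(246), np.int64(382), np.int64(259)) [ 0.396 -0.297  0.033] [221. 214. 196.]
reducer_center 0.93 [121. 212.] (np.int64(107), np.int64(200), np.int64(133), np.int64(223)) [0.505 0.35  0.024] [198. 105. 125.]
reducer_center 0.77 [164. 182.] (np.int64(151), np.int64(171), np.int64(173), np.int64(195)) [0.583 0.24  0.024] [181. 175. 162.]
reducer_center 0.55 [200. 164.] (np.int64(189), np.int64(153), np.int64(212), np.int64(178)) [0.629 0.144 0.024] [182.  23.  17.]
specimen_center 0.65 [380. 282.] (np.int64(373), np.int64(276), np.int64(393), np.int64(289)) [ 0.317 -0.315  0.026] [ 37.  92. 191.]
specimen_center 0.59 [354. 224.] (np.int64(345), np.int64(218), np.int64(363), np.int64(232)) [ 0.464 -0.258  0.026] [ 42.  91. 184.]
specimen_center 0.56 [371. 252.] (np.int64(364), np.int64(245), np.int64(383), np.int64(259)) [ 0.392 -0.297  0.026] [216. 210. 192.]
ga
[... 1982 characters left out ...]
[300. 161.] (np.int64(281), np.int64(144), np.int64(315), np.int64(171)) [0.406 0.246 0.027] [159. 104.  65.]
jar 0.91 [167. 256.] (np.int64(155), np.int64(239), np.int64(179), np.int64(273)) [ 0.562 -0.257  0.03 ] [110.  91.  76.]
blade_box 0.64 [361. 240.] (np.int64(343), np.int64(226), np.int64(380), np.int64(252)) [0.747 0.141 0.012] [120. 117. 115.]
driver 0.9 [261. 285.] (np.int64(235), np.int64(272), np.int64(307), np.int64(299)) [ 0.728 -0.131  0.01 ] [73. 70. 72.]
driver 0.73 [342. 186.] (np.int64(330), np.int64(176), np.int64(353), np.int64(200)) [0.554 0.271 0.01 ] [182. 177. 169.]
[0.26083152 0.51244973 0.23133461] [4.27239411e-06 2.33232112e-01 9.72421093e-01 1.83987099e-05] 0.9
```

```bash
python3 -c "
import cv2,numpy as np
print(1)"
```

```text
1
```

Run:
```python
import cv2
a=cv2.imread("pics/t0.png")[90:300,90:410]
cv2.imwrite("pics/t0c.png",cv2.resize(a,None,fx=2.5,fy=2.5,interpolation=cv2.INTER_CUBIC))
```

```text
(no output)
```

View pics/t0c.png

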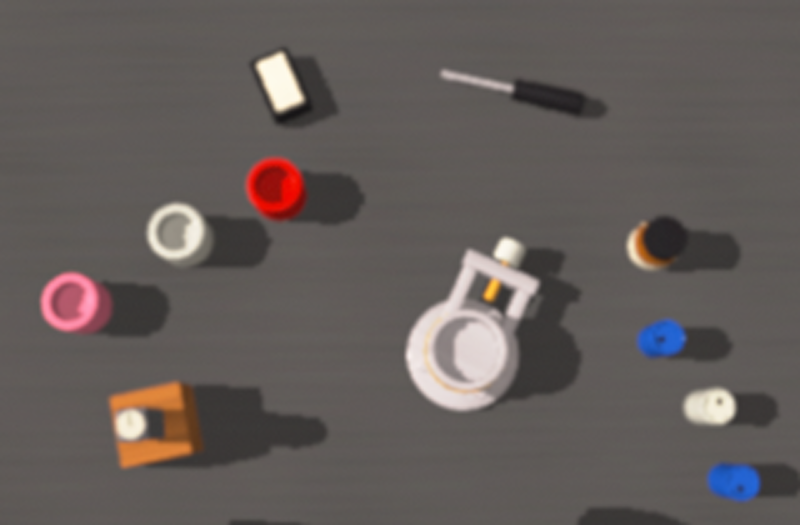

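The top view shows three wide cups: grey at (162,183), pink at (119,211) and red at (200,165). The grey one is plain aluminium, so it is the reducer. The narrow cups are off-white at (372,252) and blue at (354,224) and (380,282), so the off-white one is the specimen. The gauge stands at the left rear of its stand at (147,259). I'll fit the positions next.

```bash
cat >> h.py <<'E'
from scipy.optimize import minimize
def hull(c,x,y,r,z0,z1):
    a=np.linspace(0,2*np.pi,40,endpoint=False);P=[[x+r*np.cos(t),y+r*np.sin(t),z] for t in a for z in(z0,z1)]
    return cv2.convexHull(proj(c,P).astype(np.float32))
def fit(views,x0,r,z0,z1):
    def f(p):
        s=0
        for c,m in views:
            h=np.zeros(m.shape,np.uint8);cv2.fillConvexPoly(h,np.round(hull(c,p[0],p[1],r,z0,z1)*16).astype(np.int32),1,shift=4)
            s+=1-(h.astype(bool)&m).sum()/max(1,(h.astype(bool)|m).sum())
        return s
    o=minimize(f,x0,method="Nelder-Mead",options=dict(initial_simplex=np.array(x0)+[[0,0],[.01,0],[0,.01]],xatol=2e-4))
    return o.x.round(4),round(o.fun/len(views),3)
def reg(n,thing,uv):
    L=robot.cut_out(n,thing);L=[r for r in L if np.hypot(*(np.array(r["location"])-uv))<25]
    return L[0]["region"] if L else None
def dxyz(T,p=None):
    """world displacement to target in tool axes, cm"""
    s=robot.sense();from scipy.spatial.transform import Rotation as Ro
    w,x,y,z=s["eef_rot"];R=Ro.from_quat([x,y,z,w]).as_matrix();return (R.T@(np.array(T)-s["ee_pos"])*100).round(2), R.round(3)
E
python3 - <<'E'
from h import *
def do(k,x0,r,z1,uvt,uvs):
    v=[]
    for n,uv in(("top",uvt),("scene",uvs)):
        m=reg(n,k,uv)
        if m is not None:
            v.append((cam(n),m));print(k,n,fit(v[-1:],x0,r,0,z1))
    print(k,fit(v,x0,r,0,z1))
do("reducer_center",[.575,.25],.029,.048,[164,182],[342,184])
do("specimen_center",[.39,-.297],.0175,.052,[371,252],[117,222])
c=cam("top");f=lambda u,v:(90+u/2.5,90+v/2.5)
print("chuck rim",back(c,[f(470,347)],.066),"gauge dial",back(c,[f(130,424)],.12),"stand corners",back(c,[f(110,398),f(181,382),f(193,452),f(122,467)],.055))
print("jar",back(c,[f(664,240)],.06),"spec top",back(c,[f(715,406),f(720,402)],.052))
print(dxyz([.575,.245,.231]))
E
```

```text
reducer_center top (array([0.5805, 0.2434]), np.float64(0.169))
reducer_center scene (array([0.5735, 0.2475]), np.float64(0.143))
reducer_center (array([0.5779, 0.244 ]), np.float64(0.164))
specimen_center top (array([ 0.3914, -0.3022]), np.float64(0.08))
specimen_center scene (array([ 0.3909, -0.3003]), np.float64(0.158))
specimen_center (array([ 0.392 , -0.3035]), np.float64(0.127))
chuck rim [[ 0.4524039  -0.05586358  0.066     ]] gauge dial [[0.38044705 0.25994282 0.12      ]] stand corners [[0.40606521 0.30086896 0.055     ]
 [0.42153664 0.23012741 0.055     ]
 [0.35332591 0.21636895 0.055     ]
 [0.33894246 0.28625359 0.055     ]]
jar [[ 0.5588513  -0.25741623  0.06      ]] spec top [[ 0.39080428 -0.30088855  0.052     ]
 [ 0.39464306 -0.30628056  0.052     ]]
(array([-4.013e+01, -9.590e+00,  3.000e-02]), array([[-0.891,  0.454, -0.   ],
       [ 0.454,  0.891,  0.   ],
       [ 0.   ,  0.   , -1.   ]]))
```

>>> drive_tool([
  {"dp": [-5,-1.2,0],"yaw": 0,"gripper": -1},
  {"dp": [-5,-1.2,0],"yaw": 0,"gripper": -1},
  {"dp": [-5,-1.2,0],"yaw": 0,"gripper": -1},
  {"dp": [-5,-1.2,0],"yaw": 0,"gripper": -1},
  {"dp": [-5,-1.2,0],"yaw": 0,"gripper": -1},
  {"dp": [-5,-1.2,0],"yaw": 0,"gripper": -1},
  {"dp": [-5,-1.2,0],"yaw": 0,"gripper": -1},
  {"dp": [-5,-1.2,0],"yaw": 0,"gripper": -1},
  {"dp": [0,0,3],"yaw": 0,"gripper": -1},
  {"dp": [0,0,0],"yaw": 0,"gripper": -1},
])

```text
time: 2.35
ee_pos: [0.572, 0.2442, 0.1981]
eef_rot: [-0.003, 0.234, 0.972, -0.002]
force: [0.0, -0.8, -0.3]
finger_gap: 1.0
grasp_force: 0.0
```

Run:
```python
from h import *
c=cam("wrist");im=save("wrist","w1.png");print("cam",-c[2].T@c[3],robot.sense()["ee_pos"])
for r in robot.cut_out("wrist","reducer_center"):
    m=r["region"];print(r["score"],r["location"],im[m].mean(0).round(),fit([(c,m)],[.577,.244],.029,0,.048))
```

```text
cam [0.50989931 0.27660851 0.34106662] [0.57265876 0.24509258 0.19983366]
0.93 [323.4, 62.5] [237. 176. 195.] (array([0.577, 0.244]), np.float64(1.0))
0.71 [258.6, 175.4] [239. 240. 233.] (array([0.5763, 0.2431]), np.float64(0.062))
0.59 [202.7, 249.0] [240.  53.  46.] (array([0.577, 0.244]), np.float64(1.0))
```

View pics/w1.png

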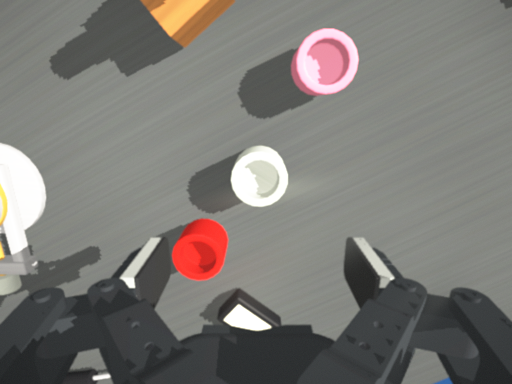

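>>> drive_tool([
  {"dp": [-0.4,0,4],"yaw": 0,"gripper": -1},
  {"dp": [0,0,4],"yaw": 0,"gripper": -1},
  {"dp": [0,0,4],"yaw": 0,"gripper": -1},
  {"dp": [0,0,3.6],"yaw": 0,"gripper": -1},
  {"dp": [0,0,3],"yaw": 0,"gripper": -1},
  {"dp": [0,0,0],"yaw": 0,"gripper": -1},
  {"dp": [0,0,0],"yaw": 0,"gripper": 1},
  {"dp": [0,0,0],"yaw": 0,"gripper": 1},
  {"dp": [0,0,0],"yaw": 0,"gripper": 1},
  {"dp": [0,0,0],"yaw": 0,"gripper": 1},
], squeeze=40)

```text
time: 3.7
ee_pos: [0.5794, 0.2443, 0.0185]
eef_rot: [0.002, 0.233, 0.972, 0.001]
force: [-2.3, -0.5, 5.9]
finger_gap: 0.671
grasp_force: 42.9
```

>>> drive_tool([
  {"dp": [0,0,-4],"yaw": 0,"gripper": 1},
  {"dp": [0,0,-5],"yaw": 0,"gripper": 1},
  {"dp": [0,0,-5],"yaw": 0,"gripper": 1},
  {"dp": [-1.5,-4.6,0],"yaw": 0,"gripper": 1},
  {"dp": [-1.5,-4.6,0],"yaw": 0,"gripper": 1},
  {"dp": [-1.5,-4.6,0],"yaw": 0,"gripper": 1},
  {"dp": [-1.5,-4.6,0],"yaw": 0,"gripper": 1},
  {"dp": [-1.5,-4.6,0],"yaw": 0,"gripper": 1},
  {"dp": [-1.5,-4.6,0],"yaw": 0,"gripper": 1},
  {"dp": [-1.5,-4.6,0],"yaw": 0,"gripper": 1},
])

```text
time: 4.95
ee_pos: [0.5246, -0.0924, 0.1561]
eef_rot: [0.001, 0.233, 0.972, 0.0]
force: [0.3, -0.5, -2.1]
finger_gap: 0.67
grasp_force: 44.2
```

>>> drive_tool([
  {"dp": [0,0,0],"yaw": 0,"gripper": 1},
  {"dp": [0,0,0],"yaw": 0,"gripper": 1},
])

```text
time: 5.2
ee_pos: [0.5249, -0.0908, 0.1557]
eef_rot: [0.0, 0.234, 0.972, 0.0]
force: [0.4, 0.5, -2.3]
finger_gap: 0.673
grasp_force: 44.3
```

Run:
```python
from h import *
c=cam("wrist");im=save("wrist","w2.png");print("cam",-c[2].T@c[3],robot.sense()["ee_pos"],robot.sense()["eef_rot"])
for r in robot.cut_out("wrist","chuck_floor"):print(r["score"],r["location"])
p=proj(c,[[.452,-.056,.066]]);print(p)
a=np.linspace(0,2*np.pi,200)
# overlay predicted rim
o=cv2.resize(im[:,:,::-1],None,fx=1.5,fy=1.5)
for rr,z in((.040,.066),(.032,.066)):
    q=proj(c,np.c_[.452+rr*np.cos(a),-.056+rr*np.sin(a),a*0+z]);cv2.polylines(o,[np.int32(q*1.5)],True,(0,255,0),1)
cv2.imwrite("pics/w2o.png",o)
```

```text
cam [ 0.46168659 -0.05872767  0.29825347] [ 0.52490215 -0.09018208  0.15553705] [1.60642190e-04 2.32989883e-01 9.72479104e-01 2.84732179e-04]
0.72 [260.5, 94.7]
[[254.0179167   88.84882458]]
```

View pics/w2o.png

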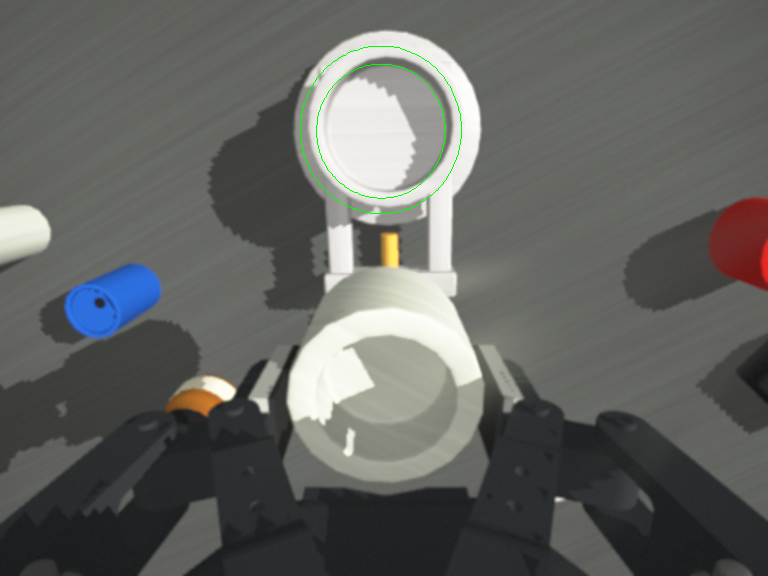

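The chuck bore shows centred near (388,124) in the 1.5x picture, about 7 px right of and 6 px above the green prediction. The held cup's rim is at about (385,394). I'll measure both in this picture and use the difference.

Run:
```python
from h import *
c=cam("wrist")
im=cv2.imread("pics/w2.png");g=cv2.GaussianBlur(cv2.cvtColor(im,cv2.COLOR_BGR2GRAY),(3,3),0).astype(float)
gm=np.hypot(cv2.Sobel(g,-1,1,0),cv2.Sobel(g,-1,0,1))
from scipy.ndimage import map_coordinates as mc
a=np.linspace(0,2*np.pi,180,endpoint=False)
def circ(x0,r,z,amp,sel=None):
    best=None
    for dx in np.arange(-amp,amp+1e-9,.0005):
        for dy in np.arange(-amp,amp+1e-9,.0005):
            q=proj(c,np.c_[x0[0]+dx+r*np.cos(a),x0[1]+dy+r*np.sin(a),a*0+z])
            s=np.minimum(mc(gm,[q[:,1],q[:,0]],order=1),120).mean()
            if best is None or s>best[0]: best=(round(s,1),round(x0[0]+dx,4),round(x0[1]+dy,4))
    return best
print("bore",circ([.452,-.056],.032,.066,.008),"outer",circ([.452,-.056],.040,.066,.008),"floor",circ([.452,-.056],.032,.050,.008))
print("manual bore",back(c,np.array([[323,124],[453,124],[388,56],[388,192]])/1.5,.066).round(4))
t=back(c,[[257,263]],.185)[0];print("cup manual",t)
print("cup outer",circ(t,.029,.185,.008),"pocket",circ(t,.0205,.185,.008))
```

```text
bore (np.float64(99.0), np.float64(0.4505), np.float64(-0.051)) outer (np.float64(76.8), np.float64(0.4505), np.float64(-0.0595)) floor (np.float64(86.0), np.float64(0.4515), np.float64(-0.052))
manual bore [[ 0.435  -0.0789  0.066 ]
 [ 0.4641 -0.0215  0.066 ]
 [ 0.4218 -0.0362  0.066 ]
 [ 0.4793 -0.0652  0.066 ]]
cup manual [ 0.52074646 -0.08775413  0.185     ]
cup outer (np.float64(84.6), np.float64(0.5217), np.float64(-0.0883)) pocket (np.float64(79.9), np.float64(0.5227), np.float64(-0.0888))
```

>>> drive_tool([
  {"dp": [4,0.05,0],"yaw": 0,"gripper": 1},
  {"dp": [4.1,0.05,0],"yaw": 0,"gripper": 1},
  {"dp": [0,0,2],"yaw": 0,"gripper": 1},
  {"dp": [0,0,2],"yaw": 0,"gripper": 1},
  {"dp": [0,0,0.5],"yaw": 0,"gripper": 1},
  {"dp": [0,0,0],"yaw": 0,"gripper": 1},
  {"dp": [0,0,0],"yaw": 0,"gripper": 1},
])

```text
time: 6.18
ee_pos: [0.454, -0.0533, 0.1111]
eef_rot: [0.001, 0.233, 0.972, -0.0]
force: [-0.1, 0.5, -1.8]
finger_gap: 0.67
grasp_force: 44.3
```

Run:
```python
from h import *
s=robot.sense();print(s["ee_pos"],s["force"])
a=save("wrist","w3.png")[150:,90:430];b=save("scene","s3.png")[120:260,150:310]
a=cv2.resize(a,(480,330));b=cv2.resize(b,(320,280),interpolation=cv2.INTER_CUBIC)
o=np.zeros((330,800,3),np.uint8);o[:,:480]=a;o[:280,480:]=b;cv2.imwrite("pics/c3.png",o[:,:,::-1])
```

```text
[ 0.45402234 -0.05331964  0.11113592] [-0.14307113  0.48776719 -1.81264339]
```

View pics/c3.png

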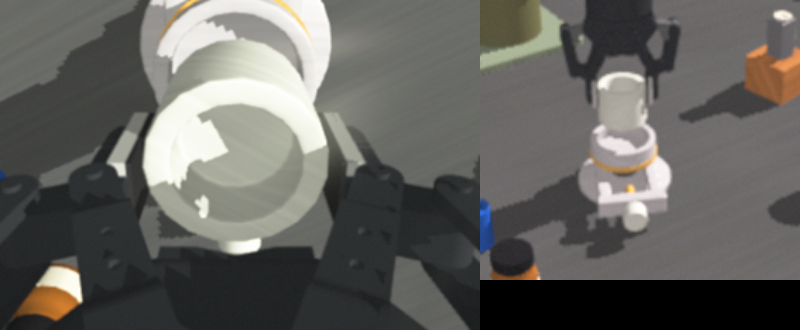

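The cup hangs centred above the chuck, so I'll lower it.

>>> drive_tool([
  {"dp": [0.1,0,1],"yaw": 0,"gripper": 1},
  {"dp": [0,0,1],"yaw": 0,"gripper": 1},
  {"dp": [0,0,0.8],"yaw": 0,"gripper": 1},
  {"dp": [0,0,0.8],"yaw": 0,"gripper": 1},
  {"dp": [0,0,0.4],"yaw": 0,"gripper": 1},
  {"dp": [0,0,0.1],"yaw": 0,"gripper": 1},
  {"dp": [0,0,0],"yaw": 0,"gripper": 1},
])

```text
time: 7.15
ee_pos: [0.4524, -0.0529, 0.0694]
eef_rot: [0.0, 0.233, 0.972, -0.0]
force: [0.2, 0.2, -2.0]
finger_gap: 0.674
grasp_force: 44.3
```

>>> drive_tool([
  {"dp": [0,0,0.1],"yaw": 0,"gripper": 1},
  {"dp": [0,0,0.1],"yaw": 0,"gripper": 1},
  {"dp": [0,0,0],"yaw": 0,"gripper": 1},
])

```text
time: 7.52
ee_pos: [0.4526, -0.053, 0.0685]
eef_rot: [0.0, 0.233, 0.972, -0.0]
force: [-3.4, 0.5, 5.4]
finger_gap: 0.669
grasp_force: 44.9
```

>>> drive_tool([
  {"dp": [0,0,0],"yaw": 0,"gripper": -1},
  {"dp": [0,0,0],"yaw": 0,"gripper": -1},
  {"dp": [0,0,0],"yaw": 0,"gripper": -1},
  {"dp": [0,0,-3],"yaw": 0,"gripper": -1},
  {"dp": [0,0,-5],"yaw": 0,"gripper": -1},
  {"dp": [0,0,-5],"yaw": 0,"gripper": -1},
])

```text
time: 8.28
ee_pos: [0.4518, -0.0528, 0.1983]
eef_rot: [-0.0, 0.233, 0.972, 0.0]
force: [1.3, 0.4, -0.4]
finger_gap: 0.995
grasp_force: 0.0
```

>>> drive_tool([
  {"dp": [-1.2,-5,0],"yaw": 0,"gripper": -1},
  {"dp": [-1.2,-5,0],"yaw": 0,"gripper": -1},
  {"dp": [-1.2,-5,0],"yaw": 0,"gripper": -1},
  {"dp": [-1.2,-5,0],"yaw": 0,"gripper": -1},
  {"dp": [-1.2,-5,0],"yaw": 0,"gripper": -1},
  {"dp": [0,0,0],"yaw": 0,"gripper": -1},
  {"dp": [0,0,0],"yaw": 0,"gripper": -1},
])

```text
time: 9.15
ee_pos: [0.3921, -0.3025, 0.1969]
eef_rot: [-0.0, 0.234, 0.972, 0.001]
force: [0.9, -0.4, -1.0]
finger_gap: 1.002
grasp_force: 0.0
```

Run:
```python
from h import *
c=cam("wrist");im=save("wrist","w4.png");s=robot.sense();print(s["ee_pos"],s["eef_rot"],s["joint_pos"])
for r in robot.cut_out("wrist","specimen_center"):
    m=r["region"];print(r["score"],r["location"],im[m].mean(0).round(),fit([(c,m)],[.391,-.302],.0175,0,.052))
# reducer seat check
c=cam("top");im=save("top","t4.png");
for r in robot.cut_out("top","reducer_center"):
    m=r["region"];print(r["score"],r["location"],im[m].mean(0).round(),fit([(c,m)],[.451,-.051],.029,.066,.098))
print(dxyz([.391,-.302,.021]))
```

```text
[ 0.3922563  -0.30195128  0.1969049 ] [-3.67177122e-04  2.32984269e-01  9.72480315e-01  4.83198453e-04] [-8.31320596e-01  6.88008988e-02  1.77148937e+00  4.01733979e-04
  1.30245269e+00 -1.93193301e+00]
0.88 [253.9, 169.2] [245. 245. 242.] (array([ 0.3898, -0.303 ]), np.float64(0.099))
0.68 [324.6, 208.8] [ 71. 130. 219.] (array([ 0.391, -0.302]), np.float64(1.0))
0.64 [201.8, 116.6] [ 70. 151. 247.] (array([ 0.391, -0.302]), np.float64(1.0))
0.25 [502.7, 123.0] [162. 164. 151.] (array([ 0.391, -0.302]), np.float64(1.0))
0.73 [276.9, 227.0] [204. 198. 185.] (array([ 0.4515, -0.0515]), np.float64(0.058))
0.63 [199.1, 166.4] [182.  19.  13.] (array([ 0.451, -0.051]), np.float64(1.0))
0.63 [120.8, 213.4] [193. 102. 121.] (array([ 0.451, -0.051]), np.float64(1.0))
(array([ 0.12, -0.11, 17.62]), array([[-0.892,  0.452, -0.   ],
       [ 0.452,  0.892,  0.   ],
       [ 0.   ,  0.   , -1.   ]]))
```

View pics/w4.png

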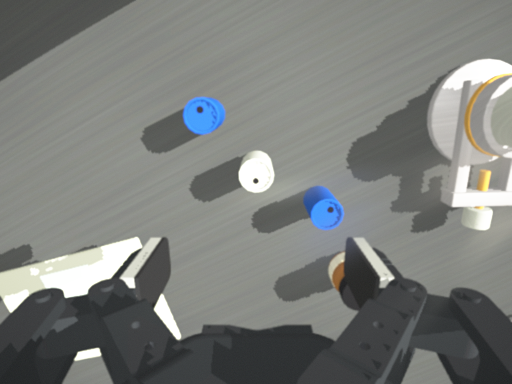

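Wrist view: the off-white cup is at (257,172), blue ones at (203,115) and (322,208), and the fingers would pass beside the blue ones. I'll part-close the gripper for clearance, then descend and grip.

>>> drive_tool([
  {"dp": [0.1,-0.1,3],"yaw": 0,"gripper": -0.4},
  {"dp": [0,0,4],"yaw": 0,"gripper": -0.4},
  {"dp": [0,0,4],"yaw": 0,"gripper": -0.4},
  {"dp": [0,0,4],"yaw": 0,"gripper": -0.4},
  {"dp": [0,0,2.6],"yaw": 0,"gripper": -0.4},
  {"dp": [0,0,0],"yaw": 0,"gripper": -0.4},
  {"dp": [0,0,0],"yaw": 0,"gripper": 1},
  {"dp": [0,0,0],"yaw": 0,"gripper": 1},
  {"dp": [0,0,0],"yaw": 0,"gripper": 1},
])

```text
time: 10.48
ee_pos: [0.3923, -0.3044, 0.023]
eef_rot: [0.002, 0.233, 0.972, -0.001]
force: [0.4, 0.8, 5.4]
finger_gap: 0.389
grasp_force: 40.3
```

>>> drive_tool([
  {"dp": [0,0,0],"yaw": 0,"gripper": 1},
  {"dp": [0,0,0],"yaw": 0,"gripper": 1},
])

```text
time: 10.72
ee_pos: [0.3922, -0.3044, 0.023]
eef_rot: [0.002, 0.233, 0.972, -0.001]
force: [0.3, 1.5, 7.0]
finger_gap: 0.392
grasp_force: 40.4
```

>>> drive_tool([
  {"dp": [0,0,-5],"yaw": 0,"gripper": 1},
  {"dp": [0,0,-5],"yaw": 0,"gripper": 1},
  {"dp": [0,0,-5],"yaw": 0,"gripper": 1},
  {"dp": [-0.3,5,0],"yaw": 0,"gripper": 1},
  {"dp": [-0.3,5,0],"yaw": 0,"gripper": 1},
  {"dp": [-0.3,5,0],"yaw": 0,"gripper": 1},
  {"dp": [-0.3,5,0],"yaw": 0,"gripper": 1},
  {"dp": [-0.3,5,0],"yaw": 0,"gripper": 1},
  {"dp": [0,0,0],"yaw": 0,"gripper": 1},
  {"dp": [0,0,0],"yaw": 0,"gripper": 1},
])

```text
time: 11.98
ee_pos: [0.5172, -0.0874, 0.171]
eef_rot: [-0.0, 0.233, 0.973, -0.0]
force: [-0.6, -0.2, -1.7]
finger_gap: 0.388
grasp_force: 40.5
```

```bash
cat >> h.py <<'E'
from scipy.ndimage import map_coordinates as mc
_a=np.linspace(0,2*np.pi,180,endpoint=False)
def circ(c,im,x0,r,z,amp):
    g=cv2.GaussianBlur(cv2.cvtColor(im,cv2.COLOR_RGB2GRAY),(3,3),0).astype(float)
    gm=np.hypot(cv2.Sobel(g,-1,1,0),cv2.Sobel(g,-1,0,1));best=(0,)
    for dx in np.arange(-amp,amp+1e-9,.0005):
        for dy in np.arange(-amp,amp+1e-9,.0005):
            q=proj(c,np.c_[x0[0]+dx+r*np.cos(_a),x0[1]+dy+r*np.sin(_a),_a*0+z])
            s=np.minimum(mc(gm,[q[:,1],q[:,0]],order=1),120).mean()
            if s>best[0]: best=(round(s,1),round(x0[0]+dx,4),round(x0[1]+dy,4))
    return best
E
python3 - <<'E'
from h import *
c=cam("wrist");im=save("wrist","w5.png");s=robot.sense();e=s["ee_pos"];print(e,s["force"])
b=circ(c,im,[.451,-.0515],.0205,.098,.006);b2=circ(c,im,[.451,-.0515],.029,.098,.006)
z=e[2]-.023+.052
t=circ(c,im,e[:2],.0175,z,.007);print("pocket",b,b2,"specimen",t)
o=cv2.resize(im[:,:,::-1],None,fx=1.5,fy=1.5)
for (w,x,y),r,zz in((b,.0205,.098),(b2,.029,.098),(t,.0175,z)):
    q=proj(c,np.c_[x+r*np.cos(_a),y+r*np.sin(_a),_a*0+zz]);cv2.polylines(o,[np.int32(q*1.5)],True,(0,255,0),1)
cv2.imwrite("pics/w5o.png",o)
E
```

```text
[ 0.5170704  -0.08793674  0.17105034] [ 0.34261113 -0.54635723 -1.45329546]
pocket (np.float64(93.2), np.float64(0.45), np.float64(-0.051)) (np.float64(60.1), np.float64(0.45), np.float64(-0.052)) specimen (np.float64(101.6), np.float64(0.5151), np.float64(-0.0864))Traceback (most recent call last):
  File "<stdin>", line 8, in <module>
NameError: name '_a' is not defined
```

>>> drive_tool([
  {"dp": [3.7,0.1,0],"yaw": 0,"gripper": 1},
  {"dp": [3.7,0.1,0],"yaw": 0,"gripper": 1},
  {"dp": [0,0,2],"yaw": 0,"gripper": 1},
  {"dp": [0,0,1.5],"yaw": 0,"gripper": 1},
  {"dp": [0,0,0],"yaw": 0,"gripper": 1},
  {"dp": [0,0,0],"yaw": 0,"gripper": 1},
])

```text
time: 12.78
ee_pos: [0.4532, -0.0527, 0.1366]
eef_rot: [0.0, 0.234, 0.972, -0.0]
force: [0.9, 0.6, -0.6]
finger_gap: 0.391
grasp_force: 40.6
```

Run:
```python
from h import *
c=cam("wrist");im=save("wrist","w6.png");s=robot.sense();e=s["ee_pos"];print(e,s["force"])
z=e[2]-.023+.052
print("specimen",circ(c,im,e[:2],.0175,z,.007),"reducer",circ(c,im,[.451,-.0515],.029,.098,.006))
a=im[100:,100:420];b=save("scene","s6.png")[110:240,160:300]
o=np.zeros((426,780,3),np.uint8);o[:,:480]=cv2.resize(a,(480,426));o[:279,480:]=cv2.resize(b,(300,279));cv2.imwrite("pics/c6.png",o[:,:,::-1])
```

```text
[ 0.45342223 -0.05255367  0.13682736] [-0.33424975  0.10542109 -1.06238462]
specimen (np.float64(98.6), np.float64(0.4509), np.float64(-0.0521)) reducer (np.float64(70.6), np.float64(0.451), np.float64(-0.051))
```

View pics/c6.png

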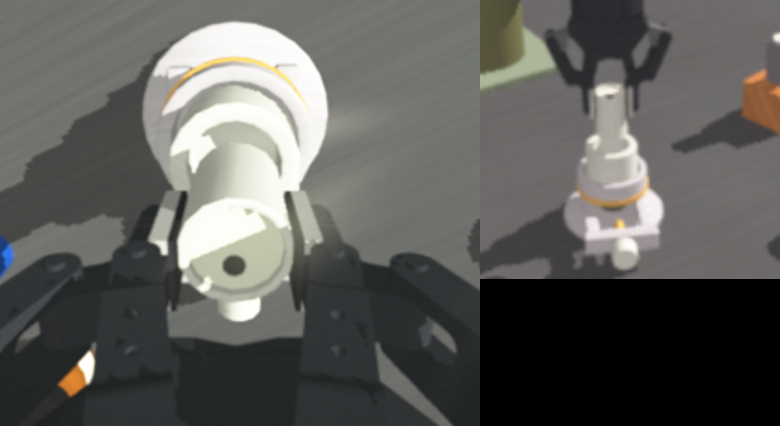

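The specimen hangs over the pocket, and its mark is at (233,265) in the crop, on the -tool-x side. It needs about 1 mm more along +tool x, then 36 mm down.

>>> drive_tool([
  {"dp": [0.1,0,1],"yaw": 0,"gripper": 1},
  {"dp": [0,0,1],"yaw": 0,"gripper": 1},
  {"dp": [0,0,0.8],"yaw": 0,"gripper": 1},
  {"dp": [0,0,0.5],"yaw": 0,"gripper": 1},
  {"dp": [0,0,0.2],"yaw": 0,"gripper": 1},
  {"dp": [0,0,0],"yaw": 0,"gripper": 1},
])

```text
time: 13.62
ee_pos: [0.4519, -0.0515, 0.1013]
eef_rot: [0.0, 0.233, 0.972, 0.0]
force: [0.6, 0.4, -0.3]
finger_gap: 0.385
grasp_force: 40.6
```

>>> drive_tool([
  {"dp": [0,0,0.1],"yaw": 0,"gripper": 1},
  {"dp": [0,0,0],"yaw": 0,"gripper": 1},
])

```text
time: 13.88
ee_pos: [0.4521, -0.0516, 0.101]
eef_rot: [0.0, 0.233, 0.972, 0.0]
force: [-1.5, 1.6, 5.5]
finger_gap: 0.388
grasp_force: 41.1
```

>>> drive_tool([
  {"dp": [0,0,0],"yaw": 0,"gripper": -1},
  {"dp": [0,0,0],"yaw": 0,"gripper": -1},
  {"dp": [0,0,0],"yaw": 0,"gripper": -1},
  {"dp": [0,0,-4],"yaw": 0,"gripper": -1},
  {"dp": [0,0,-5],"yaw": 0,"gripper": -1},
  {"dp": [0,0,-4],"yaw": 0,"gripper": -1},
  {"dp": [0,0,0],"yaw": 0,"gripper": -1},
  {"dp": [0,0,0],"yaw": 0,"gripper": -1},
])

```text
time: 14.88
ee_pos: [0.4512, -0.0514, 0.2295]
eef_rot: [-0.001, 0.233, 0.972, 0.0]
force: [0.1, 0.2, -0.4]
finger_gap: 0.995
grasp_force: 0.0
```

Run:
```python
from h import *
c=cam("wrist");im=save("wrist","w7.png");s=robot.sense();e=s["ee_pos"];print(e,s["joint_pos"])
t=circ(c,im,[.4505,-.0515],.0175,.130,.006);print("spec",t,"red",circ(c,im,[.4505,-.0515],.029,.098,.006))
g=cv2.cvtColor(im,cv2.COLOR_RGB2GRAY)
h=np.zeros(g.shape,np.uint8);cv2.fillConvexPoly(h,hull(c,t[1],t[2],.0135,.127,.1271).astype(np.int32),1)
m=(h>0)&(g<110);ys,xs=np.nonzero(m);print(len(xs),xs.mean(),ys.mean(),xs.min(),xs.max(),ys.min(),ys.max())
print("mark",back(c,[[xs.mean(),ys.mean()]],.127))
ct=cam("top");it=robot.read_camera("top")
mr=robot.cut_out("top","specimen_center")
for r in mr:print(r["score"],r["location"],it[r["region"]].mean(0).round(),fit([(ct,r["region"])],[.4505,-.0515],.0175,.098,.130))
# gauge yaw from top: dial pixel & stand
st=robot.cut_out("top","stand_top")[0]["region"]|0
gz=robot.cut_out("top","gauge_center")
for r in gz:
    ys,xs=np.nonzero(r["region"]);print("gauge",r["score"],r["location"],xs.min(),ys.min(),xs.max(),ys.max(),back(ct,[r["location"]],.085))
```

```text
[ 0.45072538 -0.05120936  0.22871436] [-3.04326738e-01 -5.34180020e-02  1.82603808e+00  1.30299576e-05
  1.37195947e+00 -1.40431075e+00]
spec (np.float64(81.4), np.float64(0.4505), np.float64(-0.0505)) red (np.float64(78.8), np.float64(0.4495), np.float64(-0.05))<stdin>:6: RuntimeWarning: Mean of empty slice.
  ret = ret.dtype.type(ret / rcount)
Traceback (most recent call last):
ValueError: zero-size array to reduction operation minimum which has no identity
```

Run:
```python
from h import *
c=cam("wrist");im=cv2.imread("pics/w7.png")
g=cv2.cvtColor(im,cv2.COLOR_BGR2GRAY)
h=np.zeros(g.shape,np.uint8);cv2.fillConvexPoly(h,hull(c,.4505,-.0505,.0135,.127,.1271).astype(np.int32),1)
print(h.sum(),np.percentile(g[h>0],[0,2,5,10,20,50]))
p=proj(c,[[.4505,-.0505,.127]])[0];print(p);u,v=p.astype(int)
a=cv2.resize(im[v-60:v+60,u-60:u+60],(480,480),interpolation=cv2.INTER_CUBIC)
ct=cam("top");it=robot.read_camera("top")
for r in robot.cut_out("top","gauge_center"):
    ys,xs=np.nonzero(r["region"]);print("gauge",r["score"],r["location"],xs.min(),ys.min(),xs.max(),ys.max(),back(ct,[r["location"]],.085))
b=cv2.resize(it[235:285,125:180,::-1],(320,290),interpolation=cv2.INTER_CUBIC)
o=np.zeros((480,800,3),np.uint8);o[:,:480]=a;o[:290,480:]=b;cv2.imwrite("pics/c7.png",o)
```

```text
797 [119.  126.  216.8 236.  255.  255. ]
[257.61661767 188.08943027]
gauge 0.71 [145.2, 258.4] 136 252 155 266 [[0.38332691 0.26299113 0.085     ]]
```

View pics/c7.png

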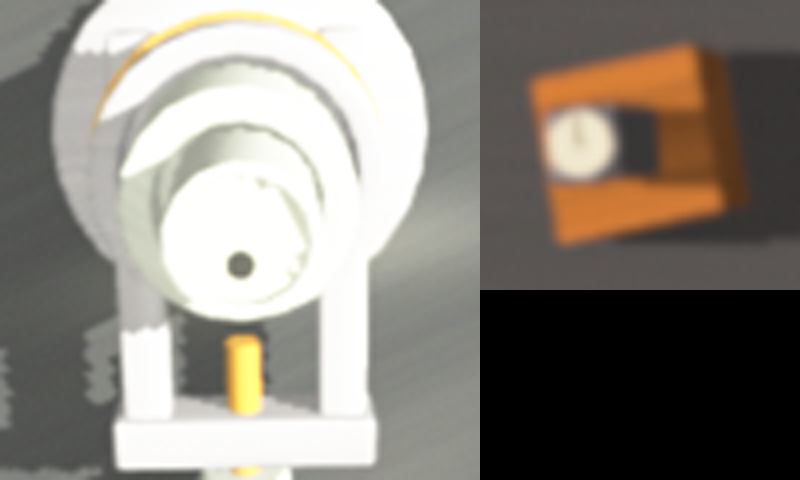

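>>> drive_tool([
  {"dp": [3.4,4.1,0],"yaw": 0,"gripper": -1},
  {"dp": [3.4,4.1,0],"yaw": 0,"gripper": -1},
  {"dp": [3.4,4.1,0],"yaw": 0,"gripper": -1},
  {"dp": [3.4,4.1,0],"yaw": 0,"gripper": -1},
  {"dp": [3.4,4,0],"yaw": 0,"gripper": -1},
  {"dp": [3.4,4,0],"yaw": 0,"gripper": -1},
  {"dp": [0,0,0],"yaw": -0.16,"gripper": -1},
  {"dp": [0,0,0],"yaw": -0.16,"gripper": -1},
  {"dp": [0,0,0],"yaw": -0.16,"gripper": -1},
  {"dp": [0,0,0],"yaw": 0,"gripper": -1},
])

```text
time: 16.27
ee_pos: [0.3799, 0.2582, 0.2289]
eef_rot: [-0.001, -0.004, 1.0, -0.001]
force: [0.3, 0.4, 0.3]
finger_gap: 0.997
grasp_force: 0.0
```

Run:
```python
from h import *
from scipy.spatial.transform import Rotation as Ro
i=robot.camera_info("wrist");K=np.array(i["camera_matrix"]);d=np.array(i["dist"])
T=np.eye(4);T[:3,:3]=Ro.from_quat([.233,.972,0,0]).as_matrix();T[:3,3]=[.45073,-.05121,.22871]
M=np.linalg.inv(T@np.array(i["hand_eye"]));print("mark",back((K,d,M[:3,:3],M[:3,3]),[[257,194.3]],.127))
c=cam("wrist");im=save("wrist","w8.png");s=robot.sense();print(s["ee_pos"],s["eef_rot"],s["joint_pos"])
for r in robot.cut_out("wrist","gauge_center"):print(r["score"],r["location"])
o=cv2.resize(im[:,:,::-1],None,fx=1.5,fy=1.5)
def box(x,y,yaw,z,hw,col):
    cc,ss=np.cos(yaw),np.sin(yaw);P=[[x+hw*(a*cc-b*ss),y+hw*(a*ss+b*cc),z] for a,b in((1,1),(1,-1),(-1,-1),(-1,1))]
    cv2.polylines(o,[np.int32(proj(c,P)*1.5)],True,col,1)
box(.380,.2585,0,.115,.015,(0,255,0));box(.380,.2585,.2,.055,.035,(255,0,0))
cv2.imwrite("pics/w8o.png",o)
```

```text
mark [[ 0.4554242  -0.05355415  0.127     ]]
[0.38005772 0.25822348 0.2291858 ] [-1.04344369e-03 -3.25753472e-03  9.99994053e-01 -4.39031243e-04] [ 4.08056970e-01 -4.09836255e-02  1.81316792e+00  1.50874542e-05
  1.37167240e+00 -1.16925744e+00]
0.61 [255.4, 180.4]
```

View pics/w8o.png

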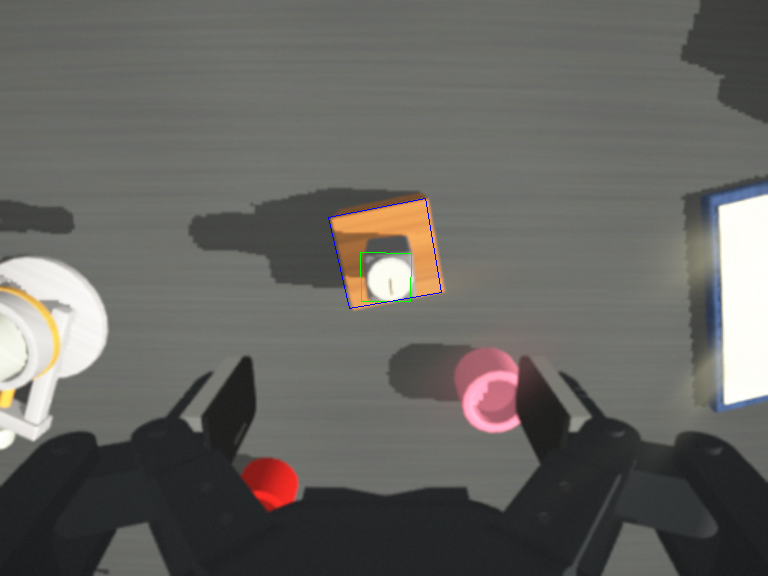

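Wrist view: the gauge dial is at (390,278) in the 1.5x picture, about 4 px right of and 2 px below my predicted square, and the block's yaw looks like about 0. The mark measured (.4554, -.0536), as it should. I'll grasp the gauge now.

>>> drive_tool([
  {"dp": [-0.1,0.2,4],"yaw": 0,"gripper": -0.6},
  {"dp": [0,0,4],"yaw": 0,"gripper": -0.6},
  {"dp": [0,0,4],"yaw": 0,"gripper": -0.6},
  {"dp": [0,0,3],"yaw": 0,"gripper": -0.6},
  {"dp": [0,0,1.3],"yaw": 0,"gripper": -0.6},
  {"dp": [0,0,0],"yaw": 0,"gripper": -0.6},
  {"dp": [0,0,0],"yaw": 0,"gripper": 1},
  {"dp": [0,0,0],"yaw": 0,"gripper": 1},
  {"dp": [0,0,0],"yaw": 0,"gripper": 1},
  {"dp": [0,0,0],"yaw": 0,"gripper": 1},
], squeeze=40)

```text
time: 17.62
ee_pos: [0.3829, 0.261, 0.0688]
eef_rot: [0.001, -0.005, 1.0, 0.001]
force: [-1.3, -1.3, 6.1]
finger_gap: 0.363
grasp_force: 38.7
```

Run:
```python
from h import *
s=robot.sense();print(s["ee_pos"],s["finger_gap"],s["grasp_force"],s["force"])
c=cam("wrist");im=save("wrist","w9.png")
hsv=cv2.cvtColor(im,cv2.COLOR_RGB2HSV)
p=proj(c,[[s["ee_pos"][0],s["ee_pos"][1],.12]])[0];print("expected dial px",p)
h=np.zeros(im.shape[:2],bool);u,v=p.astype(int);h[v-45:v+45,u-45:u+45]=1
m=(im.min(2)>190)&h;n,l,st,ce=cv2.connectedComponentsWithStats(m.astype(np.uint8))
for k in range(1,n):
    if st[k,4]>60: print(st[k],ce[k],back(c,[ce[k]],.12)[0].round(4))
```

```text
[0.3829086 0.260967  0.0688315] 0.36306140463177283 38.723853221163154 [-1.31390192 -1.32563871  6.1338053 ]
expected dial px [257.23632707 305.41539602]
[ 222  266   70   59 3031] [255.78554932 295.15704388] [0.3785 0.2604 0.12  ]
```

>>> drive_tool([
  {"dp": [0,0,-3],"yaw": 0,"gripper": 1},
  {"dp": [0,0,-4],"yaw": 0,"gripper": 1},
  {"dp": [0,0,-4],"yaw": 0,"gripper": 1},
  {"dp": [0,0,-4],"yaw": 0,"gripper": 1},
  {"dp": [0,0,0],"yaw": 0,"gripper": 1},
  {"dp": [0,0,0],"yaw": 0,"gripper": 1},
])

```text
time: 18.42
ee_pos: [0.3808, 0.2601, 0.2162]
eef_rot: [-0.001, -0.005, 1.0, -0.0]
force: [0.1, -0.4, -2.1]
finger_gap: 0.363
grasp_force: 39.8
```

Run:
```python
from h import *
s=robot.sense();e=s["ee_pos"];print(e,s["eef_rot"],s["finger_gap"],s["force"])
c=cam("wrist");im=save("wrist","w10.png")
o=cv2.resize(im[200:384,120:390,::-1],None,fx=2,fy=2)
def box(cx,cy,zt,col):
    P=[[cx+.015*a,cy+.015*b,zt] for a,b in((1,1),(1,-1),(-1,-1),(-1,1))]
    cv2.polylines(o,[np.int32((proj(c,P)-[120,200])*2)],True,col,1)
box(e[0],e[1],e[2]+.0462,(0,0,255));box(e[0]-.0035,e[1],e[2]+.0462,(0,255,0))
# scene: predicted tip
cs=cam("scene");sc=save("scene","s10.png");t=proj(cs,[[e[0]-.0035,e[1],e[2]-.0558],[e[0]-.0035,e[1],e[2]+.0512]])
print(t);u,v=t.mean(0).astype(int)
q=sc[v-35:v+35,u-25:u+25,::-1];q=cv2.resize(q,(250,350),interpolation=cv2.INTER_CUBIC)
for a in t: cv2.circle(q,tuple(np.int32((a-[u-25,v-35])*5)),3,(0,255,0),-1)
z=np.zeros((368,800,3),np.uint8);z[:368,:540]=o;z[:350,545:795]=q;cv2.imwrite("pics/c10.png",z)
```

```text
[0.38075516 0.26010492 0.21615409] [-8.60856414e-04 -4.60627786e-03  9.99988956e-01 -3.58718341e-04] 0.3628563175155694 [ 0.07505603 -0.40185581 -2.11600779]
[[300.76367164 114.15454951]
 [303.40816915  77.29436367]]
```

View pics/c10.png

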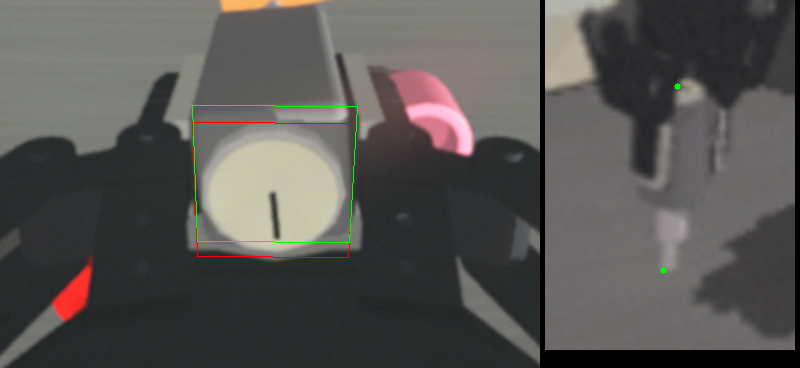

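The gauge sits centred on the TCP (the red box matches its top face), upright, with the plunger out. I'll move it over the mark.

>>> drive_tool([
  {"dp": [-1,-4.5,0],"yaw": 0,"gripper": 1},
  {"dp": [-1,-4.5,0],"yaw": 0,"gripper": 1},
  {"dp": [-1,-4.5,0],"yaw": 0,"gripper": 1},
  {"dp": [-1,-4.5,0],"yaw": 0,"gripper": 1},
  {"dp": [-1,-4.5,0],"yaw": 0,"gripper": 1},
  {"dp": [-1,-4.5,0],"yaw": 0,"gripper": 1},
  {"dp": [-1,-4.4,0],"yaw": 0,"gripper": 1},
  {"dp": [-0.2,0,1],"yaw": 0,"gripper": 1},
  {"dp": [0,0,1],"yaw": 0,"gripper": 1},
  {"dp": [0,0,0],"yaw": 0,"gripper": 1},
])

```text
time: 19.77
ee_pos: [0.4547, -0.0513, 0.195]
eef_rot: [-0.002, -0.005, 1.0, 0.001]
force: [0.3, -0.4, -1.5]
finger_gap: 0.367
grasp_force: 39.9
```

>>> drive_tool([
  {"dp": [0,0,0],"yaw": 0,"gripper": 1},
  {"dp": [0,0,0],"yaw": 0,"gripper": 1},
])

```text
time: 20.02
ee_pos: [0.4568, -0.0523, 0.1977]
eef_rot: [0.0, -0.005, 1.0, -0.0]
force: [0.2, -0.6, -1.3]
finger_gap: 0.359
grasp_force: 39.9
```

Run:
```python
from h import *
s=robot.sense();e=s["ee_pos"];print(e,s["eef_rot"],s["force"])
cs=cam("scene");sc=save("scene","s11.png");w=save("wrist","w11.png");tp=save("top","t11.png")
P=proj(cs,[[e[0],e[1],e[2]-.0558],[e[0],e[1],e[2]+.0512],[.4554,-.0536,.127],[.4505,-.0505,.130]]);print(P)
u,v=P[2].astype(int);q=cv2.resize(sc[v-32:v+28,u-40:u+40,::-1],(640,480),interpolation=cv2.INTER_CUBIC)
for a in P[[0,2]]: cv2.circle(q,tuple(np.int32((a-[u-40,v-32]+.5)*8)),2,(0,255,0),-1)
cv2.imwrite("pics/c11.png",q)
```

```text
[ 0.4567611  -0.0522672   0.19770939] [ 4.31661129e-04 -5.25407106e-03  9.99986096e-01 -1.28649345e-04] [ 0.16302437 -0.56790509 -1.3160404 ]
[[221.04882723 162.64229325]
 [219.80797019 120.98109772]
 [220.43341131 168.02011516]
 [220.41562299 165.69855712]]
```

View pics/c11.png

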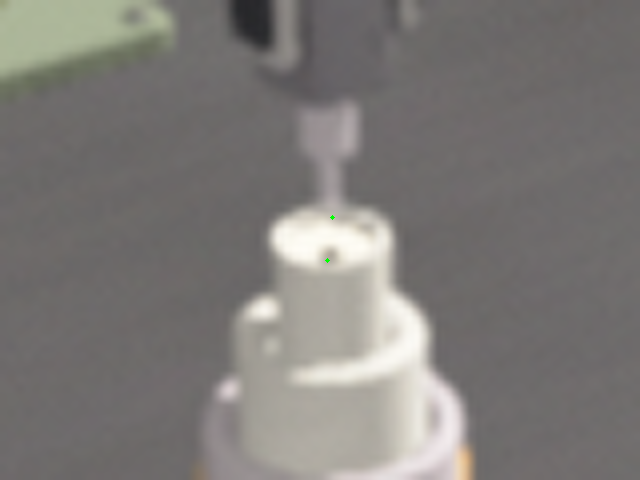

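The scene view shows the tip at (330,212) directly above the spot at (330,254). Both sit about 5 px above their predicted places, so they line up with each other. I'll lower in small steps and watch the force.

>>> drive_tool([
  {"dp": [0.05,-0.05,0.5],"yaw": 0,"gripper": 1},
  {"dp": [0,0,0.4],"yaw": 0,"gripper": 1},
  {"dp": [0,0,0.3],"yaw": 0,"gripper": 1},
  {"dp": [0,0,0.2],"yaw": 0,"gripper": 1},
  {"dp": [0,0,0.2],"yaw": 0,"gripper": 1},
  {"dp": [0,0,0],"yaw": 0,"gripper": 1},
  {"dp": [0,0,0],"yaw": 0,"gripper": 1},
])

```text
time: 21.05
ee_pos: [0.4561, -0.0534, 0.1815]
eef_rot: [0.0, -0.005, 1.0, -0.0]
force: [-0.5, 0.7, -0.7]
finger_gap: 0.362
grasp_force: 40.0
```

>>> drive_tool([
  {"dp": [0,0,0.2],"yaw": 0,"gripper": 1},
  {"dp": [0,0,0.15],"yaw": 0,"gripper": 1},
  {"dp": [0,0,0],"yaw": 0,"gripper": 1},
  {"dp": [0,0,0],"yaw": 0,"gripper": 1},
])

```text
time: 21.55
ee_pos: [0.4561, -0.0534, 0.1779]
eef_rot: [0.0, -0.005, 1.0, -0.0]
force: [-0.2, 0.3, 0.6]
finger_gap: 0.362
grasp_force: 40.1
```

>>> drive_tool([
  {"dp": [0,0,0.1],"yaw": 0,"gripper": 1},
  {"dp": [0,0,0.1],"yaw": 0,"gripper": 1},
  {"dp": [0,0,0],"yaw": 0,"gripper": 1},
  {"dp": [0,0,0],"yaw": 0,"gripper": 1},
  {"dp": [0,0,0],"yaw": 0,"gripper": 1},
])

```text
time: 22.18
ee_pos: [0.4561, -0.0534, 0.1758]
eef_rot: [0.0, -0.005, 1.0, -0.0]
force: [-0.7, -0.1, 1.4]
finger_gap: 0.359
grasp_force: 40.1
```

Run:
```python
from h import *
s=[ (robot.read_camera("scene"),robot.sense())[1] for _ in range(4)]
print(np.mean([x["force"] for x in s],0),s[-1]["ee_pos"],s[-1]["grasp_force"])
# column profile of plunger (scene) just above the rim vs the pre-press mark column
a=cv2.imread("pics/s11.png").astype(int);b=robot.read_camera("scene").astype(int)
c=cam("scene");e=s[-1]["ee_pos"];u,v=proj(c,[[e[0],e[1],.127]])[0].round().astype(int);print(u,v)
for r in range(v-8,v+2): print(r,b[r,u-9:u+10].sum(1)//3," | ",a[r,u-9:u+10].sum(1)//3)
```

```text
[-0.70044069 -0.0375061   1.46809795] [ 0.45604828 -0.05337127  0.17581158] 40.08029518648982
221 168
160 [105 105 104 103 110 129 144 149 150 152 165 171 142 109 107 106 106 107
 108]  |  [104 106 104 103 106 106 107 122 145 162 146 114 108 106 106 105 105 105
 108]
161 [104 105 103 106 112 130 145 149 149 155 168 172 147 120 112 108 107 105
 107]  |  [104 105 104 106 110 116 128 144 161 175 161 137 124 116 113 108 106 107
 108]
162 [105 104 109 119 140 149 148 148 149 155 168 178 178 176 161 132 112 108
 108]  |  [106 103 109 119 143 174 186 181 178 179 174 166 169 176 162 131 113 108
 109]
163 [106 110 140 187 202 181 164 155 151 158 170 181 190 198 193 177 143 111
 107]  |  [104 109 140 186 203 208 209 211 213 198 181 181 189 198 192 178 143 111
 107]
164 [105 124 198 234 234 228 222 192 159 187 218 224 206 181 185 212 183 119
 106]  |  [106 125 198 234 235 229 230 237 242 236 227 225 205 181 186 213 183 118
 105]
165 [108 142 224 242 241 246 245 220 167 213 242 246 239 226 209 228 212 133
 104]  |  [107 142 225 243 242 246 247 248 248 246 247 247 239 226 209 228 212 132
 105]
166 [106 134 198 231 242 247 246 221 165 202 240 248 248 246 235 234 215 137
 106]  |  [107 138 215 241 246 248 248 247 240 236 245 248 248 246 234 234 215 139
 105]
167 [106 117 148 191 218 228 226 193 144 161 221 244 246 244 237 230 199 135
 106]  |  [107 122 176 228 244 248 248 239 202 178 224 243 246 244 235 228 199 136
 107]
168 [106 114 134 157 166 175 191 191 168 172 209 231 231 223 220 220 190 133
 106]  |  [105 115 141 182 217 231 236 226 184 173 208 230 231 224 218 217 190 136
 108]
169 [106 112 133 151 158 170 186 197 190 194 201 201 191 184 195 211 187 133
 108]  |  [106 111 133 155 165 179 194 200 190 193 201 199 190 188 196 211 187 133
 108]
```

The tip lands on the spot, about 0.5 px (roughly 1 mm) off. The force is about 2.8 N, which means the plunger is about 7 mm in. Handing in.

```bash
python3 -c "
from workcell import robot
print(robot.close_job())"
```

```text
the job is handed in; nothing more can be done
None
```

I handed the job in with both cups seated in the chuck and the gauge held upright on the dark spot, plunger about 7 mm in at roughly 2.8 N. The hand-in call gave no verdict.

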